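# Lock the clevis pin with its R-clip

## Task

Lock the clevis pin: take the R-clip (the one with a coiled head, one straight leg and one wavy leg) from the wooden rack and push its straight leg down through the cross-hole near the pin's free end, with the wavy leg riding over the side of the pin, until the clip has snapped home and stands upright across the pin. Let go of it and leave the plain hairpin with two straight legs standing in the rack.

Things in the scene. Friction and masses are not known exactly. Their poses are not given: they have to be found in the camera images.
- r_clip_coil (a point): Centre of the R-clip's coil: flat double ring of 8 mm steel wire, 36 mm across, 16 mm thick; clip 126 mm tall, stands upright in the rack, this point 118 mm above the bench. x: square to the clip's plane, through the 16 mm (close fingers along x); y: in its plane, from straight to wavy leg; z: up. Straight leg at y = -14 mm, down to z = -108 mm; wavy leg from y = +14 mm, as long.
- r_clip_tip (a point): Lower end of the R-clip's straight leg, 108 mm below the coil centre, 14 mm to its -y side; same axes. The wavy leg is sprung: its waist, 80 mm below the coil centre, rides over the side of the pin and snaps in under it at a push of a few newtons (up to about 15 N). Clip mass about 90 g.
- pin_hole (a point): Middle of the vertical through-hole (15 mm, mouth countersunk to 25 mm), on the axis of a level steel pin 40 mm thick, 75 mm above the bench. x: along the pin, away from its free end (32 mm to -x), to the fixed clevis (from 33 mm to +x, 26 mm higher than the axis); z: up. Clip home: coil centre 52 to 64 mm above this point, plane square to the pin, wavy leg on either side.
- rack: Pale wooden rack fixed to the bench, 44 x 220 x 35 mm, origin under its centre. A groove 11 mm wide and 25 mm deep runs along its y; the R-clip and the hairpin stand in it about 110 mm apart, in either order, their planes along the groove.
- hairpin: The pin to leave alone: a plain U of the same 8 mm steel wire, 126 mm tall and 36 mm wide, with a single-wire bend at the top and two straight legs; its top stands 136 mm above the bench; origin 18 mm below its top, midway between the legs, z up.
Mind the look-alikes: they are no part of the job. What is shaped like the part that bears r_clip_coil but purple is not meant.

How it is judged (in metres and radians):
At the end, for the whole second after the job is handed in: The R-clip is home and at rest: the end of its straight leg has come out below the pin, more than 36 mm below the pin's axis and within 15 mm (seen from above) of the hole's centre; the clip stands within 17 degrees of upright, its plane within 20 degrees of square to the pin; nothing holds it (z of r_clip_tip in the frame of pin_hole below -0.036 m and horizontal distance between r_clip_tip and pin_hole below 0.015 m and angle between r_clip_coil's own z axis and vertical below 0.3 rad and angle between the x axis of r_clip_coil and the x axis of pin_hole, either way round below 0.35 rad and linear speed of r_clip below 0.02 m/s); the robot touches nothing.
It fails at once if the plain hairpin is moved more than 30 mm (distance of hairpin from where it was at the start of the episode above 0.03 m).
It also fails if it takes over 32 s, if anything falls off the work surface, if the arm or the gripper's body presses on something with over 40 N, if the wrist force passes 120 N, or if a joint passes its speed limit or range.

## Robot

A 7-joint arm with a two-finger parallel gripper is mounted at the origin on a cart in front of the work surface, level with it; the furniture and walls round the work are solid. World frame = base frame: x ahead of the robot, y to its left, z up, the work surface at z = 0. Lengths are in m, angles in degrees, forces in N, time in s.
With the tool pointing down it reaches from about 0.425 to 0.875 m from the base axis. Payload 4.7 kg.
Tool frame: the origin (TCP) lies at the very end of the fingers, on their centre line; the grasp point (between the pads) lies 19 mm behind it; z points along the fingers, y is the line along which they close (so a half turn about z gives the same grasp; the last joint's range is limited). The gripper opens to 87 mm and grips with 3 to 60 N. Pads are 19 mm wide; open, the fingers measure 117 mm over their backs; the gripper's body (75 mm by 190 mm) begins 51 mm behind the grasp point.
Start: joints at [70.938, 18.392, -4.016, 83.108, 1.295, 78.541, -3.26], TCP at [0.221, -0.611, 0.223] pointing down, gripper open.
Joint ranges: [-163.93, 163.93], [-17.29, 119.83], [-79.2, 71.16], [3.27, 140.29], [-89.18, 269.18], [5.43, 117.66], [-154.24, 154.24]. Speed limits (degrees/s): [147.25, 147.25, 180, 180, 180, 180, 180].

## Interface

Orientations are given as [roll, pitch, yaw] about the fixed x, y, z axes, in that order (R = Rz(yaw) Ry(pitch) Rx(roll)).
In Python, from cell import get_obs, read_camera, sign_off, silhouettes gives the robot as it stands.
- The arm moves only by the tool play_rows, never from a script. Its argument "steps" is a list that holds one entry, the list of rows, each a list of 7 numbers: the shift along the tool's x, y, z in m, then the turn, a rotation vector about the tool's x, y, z in rad, then the finger opening in m, from 0 to 0.087. A call has 1 to 12 rows; each row shifts and turns the commanded pose from where the row before left it, along the tool's axes as they then stand; what a row does not reach is not made up. A row lasts 1/10 s, in which the tool goes at most 50 mm and 8.59 degrees, less where a joint would pass 70% of its speed; a pose out of reach is approached as far as the arm can. A call is refused whole if a number of a shift passes 0.05 or a number of a turn 0.15, either way. A call with a gripper value outside its range is refused whole. The fingers move at their own pace and stop on an object; "force" is the grip in N (left out, the last holds). Time passes only in rows, so rows that do not move let the fingers close. It gives the time, the measured TCP pose, the force, the opening and the grip force at its end, in the units of the state.
- get_obs(): the state, without advancing time (a new reading comes with each control period).
- read_camera(name): name is "scene" or "top"; returns a dict with "frame" (420x560x3 uint8, red, green, blue), "intrinsics" (3x3 intrinsics, pixels), "view" (4x4, takes a point from world to camera coordinates). Camera axes: x right, y up, looking along -z (the intrinsics and any distortion apply to the point x, -y, -z); pixel columns grow to the right and rows downward; lengths in m; the calibration is good to about 2 mm. A picture is of the moment at which its call begins. There is no depth.
- sign_off(): hands the job in; it is judged then, once.
Trained networks look in the newest picture that a camera, given by its name, has taken for a name from the list of things; names that differ only in an ending like _2 or _b are one class to them, and where a whole thing is asked for, a point or a joint stands for the part that bears it (a point fixed in the world has none). Each returns a list of dicts, best first, with "p" (0 to 1); they miss things now and then, are a little off and sometimes report something else, mostly with a low value. They report only what shows in the picture. A call takes as long as a camera call. They do not tell look-alikes from the thing itself.
- silhouettes(camera, name): "pixels" (420x560 bool, what is visible of it) and "extent" ([left, top, right, bottom] in pixels, round what is visible of it).
The state is a dict: "time_s": time; "qpos": joint angles; "joint_velocities": joint speeds; "effort": joint torques, N m; "tool_pos": TCP position; "tool_rot": TCP orientation; "force": force on the tool from outside, world axes, zero at the start; "wrist_torque": the same for the moment, N m; "grip_width": finger opening in m; "grasp_force": force on a finger pad.
Only numpy, scipy, OpenCV 4.12 (cv2) and the standard library are available. Lean on these libraries where they do the work, as an engineer would, in place of code of your own. Each camera call takes 0.05 s, during which the arm holds its last target. There are 200 camera calls.

## Working session

There is one attempt and no reset: what is moved stays moved. The work goes in short steps, Python scripts to look and compute and a tool call to move; the robot and the scene stay as the last step left them, time stands still between calls to the robot, and variables do not carry over. Pictures are saved under pics/ and viewed, at most 10 in all, crops included, and the job is handed in when it is done.

Besides the shell and the picture viewer there is one more tool, called after ">>>" as name(argument=value, ...) on one line, values as JSON. play_rows: Moves the arm, as the interface text tells. Its arguments: {"type":"object","properties":{"steps":{"type":"array","items":{"type":"array","items":{"type":"array","items":{"type":"number"}}}},"force":{"type":"number"}},"required":["steps"]}

```bash
mkdir -p pics; ls; python3 - <<'E'
from cell import *
import cv2,numpy as np
o=get_obs();print({k:np.round(v,3).tolist() for k,v in o.items()})
ims=[]
for c in("scene","top"):
    r=read_camera(c);im=r["frame"][:,:,::-1].copy();cv2.imwrite(f"pics/{c}0.png",im)
    print(c,np.round(r["intrinsics"],2).tolist(),np.round(r["view"],4).tolist(),[k for k in r])
    for n in("r_clip_coil","hairpin","rack","pin_hole"):
        for s in silhouettes(c,n):print(n,round(s["p"],2),s["extent"],s["pixels"].sum())
E
```

```text
pics
{'time_s': 0.0, 'qpos': [70.939, 18.441, -4.016, 83.176, 1.295, 78.541, -3.261], 'joint_velocities': [-0.028, 0.004, 0.082, 0.042, 0.026, -0.003, 0.041], 'effort': [-0.0, -49.128, -0.404, -31.252, -0.064, 0.044, 0.0], 'tool_pos': [0.221, -0.611, 0.221], 'tool_rot': [-179.886, 0.006, 19.871], 'force': [0.858, -0.149, -0.5], 'wrist_torque': [-0.035, 0.072, 0.03], 'grasp_force': 0.0, 'grip_width': 0.087}
scene [[477.16, 0.0, 270.98], [0.0, 477.16, 216.41], [0.0, 0.0, 1.0]] [[0.7452, -0.6665, -0.0209, -0.3355], [0.3101, 0.3187, 0.8957, -0.28], [-0.5903, -0.674, 0.4442, -0.5854], [0.0, 0.0, 0.0, 1.0]] ['frame', 'intrinsics', 'view']
r_clip_coil 0.78 [207.5, 202.4, 225.5, 259.7] 672
r_clip_coil 0.69 [253.2, 185.1, 268.2, 239.0] 481
hairpin 0.83 [232.1, 167.8, 242.1, 217.0] 377
rack 0.62 [222.5, 203.8, 280.2, 258.1] 1447
pin_hole 0.58 [374.8, 240.9, 497.7, 325.3] 5549
top [[451.91, 0.0, 278.48], [0.0, 451.91, 210.13], [0.0, 0.0, 1.0]] [[-0.0269, -0.9996, -0.0062, 0.0903], [0.9787, -0.0276, 0.2032, -0.5261], [-0.2033, -0.0006, 0.9791, -0.9754], [0.0, 0.0, 0.0, 1.0]] ['frame', 'intrinsics', 'view']
r_clip_coil 0.64 [238.2, 190.2, 254.1, 207.2] 187
r_clip_coil 0.52 [228.2, 230.6, 247.5, 247.8] 216
hairpin 0.73 [189.7, 182.7, 212.6, 198.4] 141
rack 0.86 [178.1, 182.0, 273.6, 223.3] 1642
pin_hole 0.57 [369.6, 145.1, 451.2, 212.7] 2465
pin_hole 0.24 [233.3, 189.4, 261.3, 209.0] 218
```

```bash
python3 - <<'E'
import cv2,numpy as np
s=cv2.imread("pics/scene0.png");t=cv2.imread("pics/top0.png")
a=cv2.resize(s[150:340,190:510],(800,475),interpolation=cv2.INTER_CUBIC)
b=cv2.resize(t[130:270,165:465],(800,373),interpolation=cv2.INTER_CUBIC)
cv2.imwrite("pics/a.png",a);cv2.imwrite("pics/b.png",b)
E
```

```text
(no output)
```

View pics/a.png

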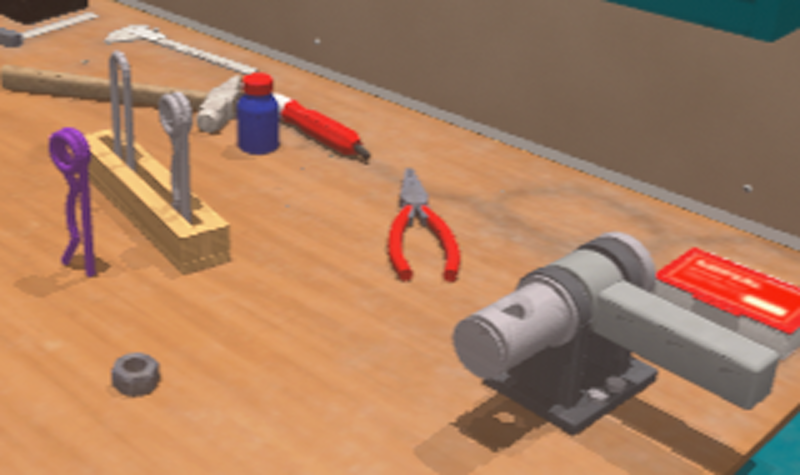

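View pics/b.png

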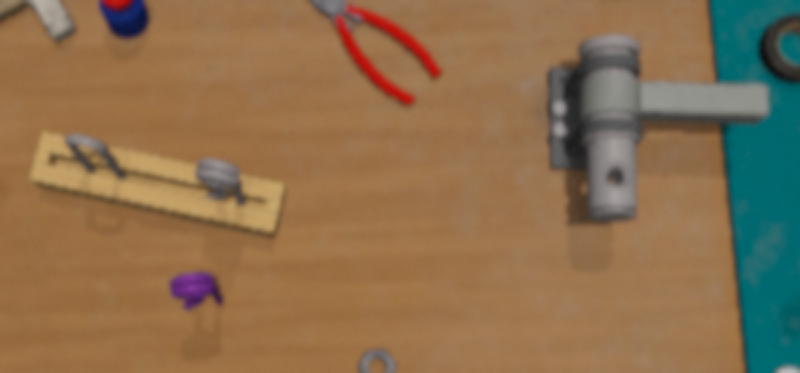

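View pics/scene0.png

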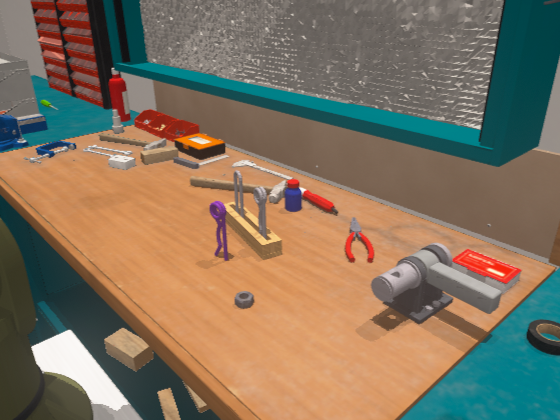

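The scene shows three candidates. The purple R-clip at scene (216,230) is the wrong colour. The steel U at (238,190) has a single-wire top and two straight legs, so it is the hairpin to leave. The steel clip with a coil at (260,190) is the one meant. The pin hole is at scene ≈(396,274) and top ≈(396,196). I'll confirm with one enlarged crop.

```bash
python3 - <<'E'
import cv2,numpy as np
s=cv2.imread("pics/scene0.png");t=cv2.imread("pics/top0.png")
def c(im,x,y,w,h,f):return cv2.resize(im[y:y+h,x:x+w],(w*f,h*f),interpolation=cv2.INTER_LANCZOS4)
L=c(s,225,165,66,100,6) # 396x600
R=np.vstack([c(t,222,175,66,50,6),c(t,363,165,66,50,6)])
cv2.imwrite("pics/c.png",np.hstack([L,R]))
E
```

```text
(no output)
```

View pics/c.png

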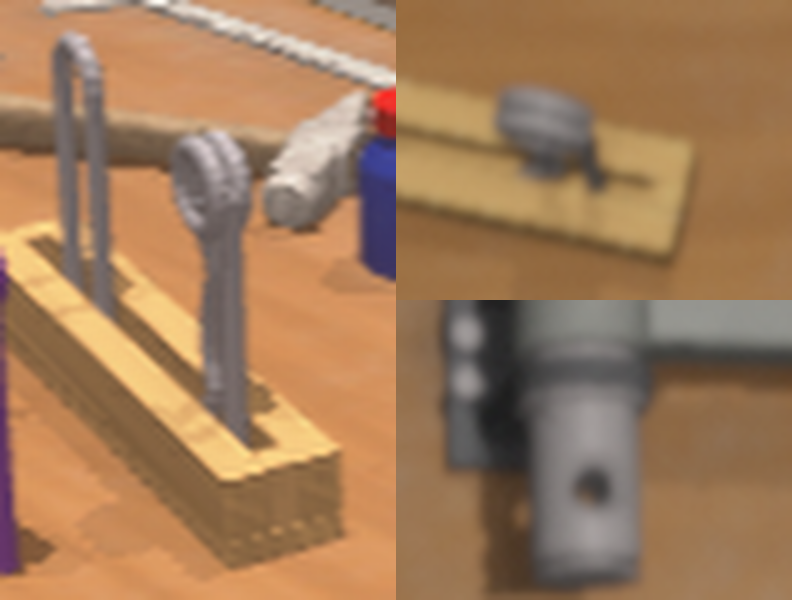

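Confirmed. The steel R-clip (scene coil ≈(260,195), top ≈(247,195)) has its straight leg toward the near rack end (-y) and its wavy leg toward the hairpin. Next I triangulate.

```bash
cat > h.py <<'E'
import numpy as np,cv2
from cell import *
K={};V={}
K["scene"]=np.array([[477.16,0,270.98],[0,477.16,216.41],[0,0,1]]);K["top"]=np.array([[451.91,0,278.48],[0,451.91,210.13],[0,0,1]])
def load(c):
    r=read_camera(c);K[c]=np.array(r["intrinsics"]);V[c]=np.array(r["view"]);return r["frame"][:,:,::-1].copy()
D=np.diag([1,-1,-1.])
def proj(c,p):
    p=np.atleast_2d(p);q=(p@V[c][:3,:3].T+V[c][:3,3])@D@K[c].T;return q[:,:2]/q[:,2:]
def ray(c,u):
    R=V[c][:3,:3];o=-R.T@V[c][:3,3];d=R.T@D@np.linalg.inv(K[c])@[u[0],u[1],1];return o,d/np.linalg.norm(d)
def onz(c,u,z):
    o,d=ray(c,u);return o+d*(z-o[2])/d[2]
def tri(obs):
    A=0;b=0
    for c,u in obs.items():
        o,d=ray(c,u);P=np.eye(3)-np.outer(d,d);A=A+P;b=b+P@o
    x=np.linalg.solve(A,b);return x,{c:np.round(proj(c,x)[0]-u,1).tolist() for c,u in obs.items()}
E
python3 - <<'E'
from h import *
np.set_printoptions(precision=4,suppress=True)
for c in("top","scene"):load(c)
def box(c,u):
    return [(e["extent"]) for e in u]
print("cam",ray("top",(0,0))[0],ray("scene",(0,0))[0])
print("coil",tri({"scene":(260.3,195.5),"top":(246.8,194.7)}), "z118:",onz("top",(246.8,194.7),.118),onz("scene",(260.3,195.5),.118))
print("hole z95:",onz("top",(395.8,196.2),.095),onz("scene",(396,274),.095),tri({"scene":(396,274),"top":(395.8,196.2)}))
print("rack corners z35 top:")
for u in [(288+0,0)]:pass
for n in ("rack","pin_hole","r_clip_coil"):
    for s in silhouettes("top",n)[:2]:
        m=s["pixels"].astype(np.uint8);ys,xs=np.nonzero(m)
        P=np.array([onz("top",(x,y),.035 if n=="rack" else .075) for x,y in zip(xs,ys)])[:,:2].astype(np.float32)
        r=cv2.minAreaRect(P);print(n,s["p"],r,cv2.boxPoints(r).tolist(),(xs.mean(),ys.mean()))
    for s in silhouettes("scene",n)[:2]:
        print("scene",s["p"],s["extent"])
# pin edge points in top crop: left/right edges at rows
for y in(440,540):
    for x in(533,639):
        print("edge",x,y,onz("top",((x-396)/6+363,(y-300)/6+165),.075))
print("free end",onz("top",((587-396)/6+363,(580-300)/6+165),.075))
E
```

```text
cam [0.319  0.0752 1.0625] [-0.0087 -0.5289  0.5038]
coil (array([0.5516, 0.1426, 0.1174]), {'scene': [-0.3, 0.1], 'top': [0.2, -0.2]}) z118: [0.5509 0.1429 0.118 ] [0.5514 0.1414 0.118 ]
hole z95: [ 0.5439 -0.1828  0.095 ] [ 0.5396 -0.1911  0.095 ] (array([ 0.5464, -0.1855,  0.0888]), {'scene': [-0.9, 0.2], 'top': [0.4, -0.5]})
rack corners z35 top:
rack 0.86 ((0.5617585182189941, 0.20369139313697815), (0.2220877856016159, 0.0493878498673439), 75.83922576904297) [[0.510648787021637, 0.10206300020217896], [0.5585358738899231, 0.08998057246208191], [0.6128682494163513, 0.30531978607177734], [0.5649811625480652, 0.3174022138118744]] (np.float64(223.5695570804741), np.float64(200.50467872738616))
pin_hole 0.59 ((0.6092394590377808, -0.2132311314344406), (0.14180748164653778, 0.18915775418281555), 35.46226119995117) [[0.49661701917648315, -0.1773328334093094], [0.6063600182533264, -0.33140140771865845], [0.7218618988990784, -0.24912942945957184], [0.6121188998222351, -0.09506085515022278]] (np.float64(400.0719284603421), np.float64(174.42612752721618))
scene 0.6 [374.8, 245.5, 501.1, 323
[... 297 characters left out ...]
np.float64(247.2962962962963), np.float64(197.42592592592592))
r_clip_coil 0.63 ((0.4625401198863983, 0.16765010356903076), (0.029214350506663322, 0.03795584663748741), 12.574456214904785) [[0.4441516697406769, 0.18299271166324615], [0.45241495966911316, 0.14594729244709015], [0.48092857003211975, 0.15230749547481537], [0.47266528010368347, 0.18935291469097137]] (np.float64(237.01704545454547), np.float64(238.53977272727272))
scene 0.78 [207.8, 200.1, 226.4, 261.7]
scene 0.77 [252.5, 187.1, 267.8, 239.6]
edge 533 440 [ 0.5673 -0.1672  0.075 ]
edge 639 440 [ 0.5662 -0.2068  0.075 ]
edge 533 540 [ 0.529  -0.1643  0.075 ]
edge 639 540 [ 0.5279 -0.2037  0.075 ]
free end [ 0.5133 -0.1831  0.075 ]
```

```bash
cat >> h.py <<'E'
def plan(wps,grip):
    "wps: list of (x,y,z,yaw,nrows); prints rows in tool axes from the measured pose"
    o=get_obs();p=np.array(o["tool_pos"]);yw=o["tool_rot"][2]
    for x,y,z,ya,n in wps:
        rows=[]
        tp=np.array([x,y,z]);dy=(ya-yw)/n;st=(tp-p)/n;y0=yw
        for i in range(n):
            a=np.radians(yw);T=np.array([[np.cos(a),np.sin(a),0],[np.sin(a),-np.cos(a),0],[0,0,-1]]).T
            sh=np.round(T.T@st,4);rz=round(-np.radians(dy),3)
            rows.append([*sh.tolist(),0,0,rz,grip]);p=p+T@sh;yw-=np.degrees(rz)
        print(rows)
E
python3 - <<'E'
from h import *
plan([(.54,-.25,.25,60,11),(.5513,.1425,.22,75.8,10)],.05)
E
```

```text
[[0.0384, -0.021, -0.0025, 0, 0, np.float64(-0.064), 0.05], [0.0397, -0.0185, -0.0025, 0, 0, np.float64(-0.064), 0.05], [0.0408, -0.016, -0.0025, 0, 0, np.float64(-0.064), 0.05], [0.0418, -0.0133, -0.0025, 0, 0, np.float64(-0.064), 0.05], [0.0425, -0.0106, -0.0025, 0, 0, np.float64(-0.064), 0.05], [0.0431, -0.0079, -0.0025, 0, 0, np.float64(-0.064), 0.05], [0.0435, -0.0051, -0.0025, 0, 0, np.float64(-0.064), 0.05], [0.0438, -0.0023, -0.0025, 0, 0, np.float64(-0.064), 0.05], [0.0438, 0.0005, -0.0025, 0, 0, np.float64(-0.064), 0.05], [0.0437, 0.0033, -0.0025, 0, 0, np.float64(-0.064), 0.05], [0.0434, 0.0061, -0.0025, 0, 0, np.float64(-0.064), 0.05]]
[[0.0346, -0.0185, 0.003, 0, 0, np.float64(-0.027), 0.05], [0.0351, -0.0176, 0.003, 0, 0, np.float64(-0.027), 0.05], [0.0356, -0.0166, 0.003, 0, 0, np.float64(-0.027), 0.05], [0.036, -0.0157, 0.003, 0, 0, np.float64(-0.027), 0.05], [0.0364, -0.0147, 0.003, 0, 0, np.float64(-0.027), 0.05], [0.0368, -0.0137, 0.003, 0, 0, np.float64(-0.027), 0.05], [0.0372, -0.0127, 0.003, 0, 0, np.float64(-0.027), 0.05], [0.0375, -0.0117, 0.003, 0, 0, np.float64(-0.027), 0.05], [0.0378, -0.0107, 0.003, 0, 0, np.float64(-0.027), 0.05], [0.0381, -0.0096, 0.003, 0, 0, np.float64(-0.027), 0.05]]
```

```bash
python3 - <<'E'
from h import *
s=load("scene");t=load("top")
yw=np.radians(-4.2);ux=np.array([np.cos(yw),np.sin(yw),0]);uy=np.array([-ux[1],ux[0],0]);H=np.array([.5445,-.1845,.075])
th=np.linspace(0,2*np.pi,60)[:,None]
curves=[]
for r in(.0075,.0125):
    b=r*np.sin(th);curves.append(H+r*np.cos(th)*ux+b*uy+np.sqrt(.02**2-b**2)*[0,0,1])
curves.append(H-.032*ux+.02*(np.cos(th)*uy+np.sin(th)*[0,0,1]))
curves.append(H+.030*ux+.02*(np.cos(th)*uy+np.sin(th)*[0,0,1]))
out=[]
for c,im,(x0,y0) in(("scene",s,(365,240)),("top",t,(363,165))):
    f=6;w=66;h=66;a=cv2.resize(im[y0:y0+h,x0:x0+w],None,fx=f,fy=f,interpolation=cv2.INTER_LANCZOS4);b=a.copy()
    for k in curves:
        q=((proj(c,k)-[x0,y0]+.5)*f).astype(int);cv2.polylines(b,[q.reshape(-1,1,2)],False,(0,255,0),1)
    out.append(b)
cv2.imwrite("pics/d.png",np.hstack(out))
E
```

```text
(no output)
```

View pics/d.png

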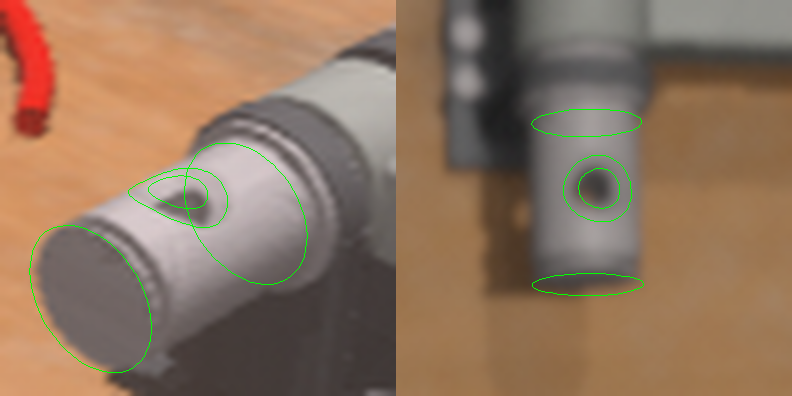

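The overlay of the modelled pin and hole (hole ≈(0.5445,-0.1845,0.075), pin yaw ≈-4°) matches both views to about 2 mm. That is well inside the 25 mm countersink. Moving now.

>>> play_rows(steps=[[[0.038,-0.021,-0.002,0,0,-0.064,0.05],[0.04,-0.018,-0.003,0,0,-0.064,0.05],[0.041,-0.016,-0.002,0,0,-0.064,0.05],[0.042,-0.013,-0.003,0,0,-0.064,0.05],[0.042,-0.011,-0.002,0,0,-0.064,0.05],[0.043,-0.008,-0.003,0,0,-0.064,0.05],[0.043,-0.005,-0.002,0,0,-0.064,0.05],[0.044,-0.002,-0.003,0,0,-0.064,0.05],[0.044,0,-0.002,0,0,-0.064,0.05],[0.044,0.003,-0.003,0,0,-0.064,0.05],[0.043,0.006,-0.002,0,0,-0.064,0.05]]])

```text
time_s: 2.1
tool_pos: [0.5403, -0.2489, 0.2501]
tool_rot: [179.9, 0.0, 60.4]
force: [0.2, -0.2, -0.3]
grip_width: 0.0501
grasp_force: 0.0
```

>>> play_rows(steps=[[[0.035,-0.018,0.003,0,0,-0.027,0.05],[0.035,-0.018,0.003,0,0,-0.027,0.05],[0.036,-0.017,0.003,0,0,-0.027,0.05],[0.036,-0.016,0.003,0,0,-0.027,0.05],[0.036,-0.015,0.003,0,0,-0.027,0.05],[0.037,-0.014,0.003,0,0,-0.027,0.05],[0.037,-0.013,0.003,0,0,-0.027,0.05],[0.037,-0.012,0.003,0,0,-0.027,0.05],[0.038,-0.011,0.003,0,0,-0.027,0.05],[0.038,-0.01,0.003,0,0,-0.027,0.05],[0,0,0,0,0,0,0.05],[0,0,0,0,0,0,0.05]]])

```text
time_s: 3.3
tool_pos: [0.5479, 0.1439, 0.2195]
tool_rot: [-180.0, 0.0, 75.8]
force: [0.4, -1.1, -0.6]
grip_width: 0.0501
grasp_force: 0.0
```

```bash
python3 - <<'E'
from h import *
o=get_obs();print(o["time_s"],np.round(o["tool_pos"],4),np.round(o["tool_rot"],2),o["grip_width"])
plan([(.5513,.1425,.102,75.8,5)],.05)
E
```

```text
3.3 [0.5479 0.1439 0.2195] [-1.800e+02  2.000e-02  7.582e+01] 0.050100579827363614
[[-0.0001, 0.0007, 0.0235, 0, 0, np.float64(0.0), 0.05], [-0.0001, 0.0007, 0.0235, 0, 0, np.float64(0.0), 0.05], [-0.0001, 0.0007, 0.0235, 0, 0, np.float64(0.0), 0.05], [-0.0001, 0.0007, 0.0235, 0, 0, np.float64(0.0), 0.05], [-0.0001, 0.0007, 0.0235, 0, 0, np.float64(0.0), 0.05]]
```

>>> play_rows(steps=[[[0,0.004,0.02,0,0,0,0.05],[0,0,0.025,0,0,0,0.05],[0,0,0.025,0,0,0,0.05],[0,0,0.025,0,0,0,0.05],[0,0,0.0225,0,0,0,0.05],[0,0,0,0,0,0,0.05]]])

```text
time_s: 3.9
tool_pos: [0.5502, 0.1388, 0.0989]
tool_rot: [-179.7, 0.2, 75.5]
force: [0.2, 0.2, -0.4]
grip_width: 0.0498
grasp_force: 0.0
```

>>> play_rows(steps=[[[0,0,0,0,0,0,0.02],[0,0,0,0,0,0,0.005],[0,0,0,0,0,0,0.005],[0,0,0,0,0,0,0.005],[0,0,0,0,0,0,0.005],[0,0,0,0,0,0,0.005]]], force=45)

```text
time_s: 4.5
tool_pos: [0.5522, 0.1419, 0.1025]
tool_rot: [180.0, 0.0, 75.7]
force: [0.1, -1.0, 2.4]
grip_width: 0.0156
grasp_force: 45.0
```

```bash
python3 - <<'E'
from h import *
out=[]
for c,(x0,y0) in(("scene",(200,120)),("top",(190,150))):
    im=load(c);out.append(cv2.resize(im[y0:y0+140,x0:x0+100],None,fx=4,fy=4,interpolation=cv2.INTER_CUBIC))
cv2.imwrite("pics/e.png",np.hstack(out))
o=get_obs();print(o["time_s"],np.round(o["tool_pos"],4),np.round(o["tool_rot"],2),o["grip_width"],o["grasp_force"],np.round(o["force"],1))
E
```

```text
4.6 [0.5523 0.1419 0.1024] [1.7997e+02 1.0000e-02 7.5680e+01] 0.015450236782756886 44.99785591266118 [ 0.2 -0.4  2.4]
```

View pics/e.png

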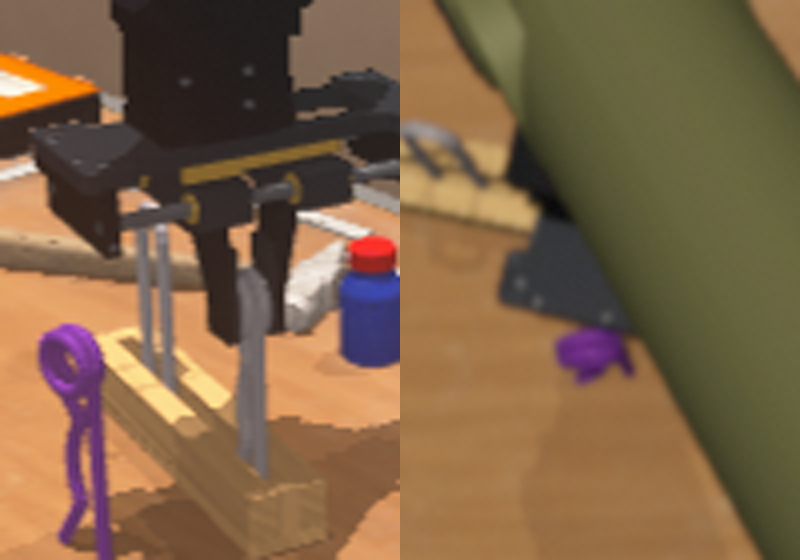

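The R-clip's coil is gripped squarely (scene crop, coil at ≈(252,285)) and the hairpin is untouched. Lifting and carrying it to the pin.

>>> play_rows(steps=[[[0,0,-0.01,0,0,0,0.005],[0,0,-0.02,0,0,0,0.005],[0,0,-0.03,0,0,0,0.005],[0,0,-0.03,0,0,0,0.005],[0,0,-0.03,0,0,0,0.005],[0,0,-0.03,0,0,0,0.005],[0,0,0,0,0,0,0.005]]])

```text
time_s: 5.3
tool_pos: [0.5542, 0.1433, 0.2571]
tool_rot: [179.6, -0.2, 75.7]
force: [0.7, -0.1, -1.4]
grip_width: 0.0157
grasp_force: 45.0
```

```bash
python3 - <<'E'
from h import *
o=get_obs();print(o["grip_width"],o["grasp_force"],np.round(o["force"],1))
plan([(.5455,-.1705,.23,85.8,11)],.005)
E
```

```text
0.015662924740084 44.99865773250349 [ 0.7 -0.1 -1.4]
[[-0.0278, 0.0063, 0.0025, 0, 0, np.float64(-0.016), 0.005], [-0.0279, 0.0058, 0.0025, 0, 0, np.float64(-0.016), 0.005], [-0.028, 0.0054, 0.0025, 0, 0, np.float64(-0.016), 0.005], [-0.0281, 0.0049, 0.0025, 0, 0, np.float64(-0.016), 0.005], [-0.0282, 0.0045, 0.0025, 0, 0, np.float64(-0.016), 0.005], [-0.0282, 0.004, 0.0025, 0, 0, np.float64(-0.016), 0.005], [-0.0283, 0.0036, 0.0025, 0, 0, np.float64(-0.016), 0.005], [-0.0284, 0.0031, 0.0025, 0, 0, np.float64(-0.016), 0.005], [-0.0284, 0.0027, 0.0025, 0, 0, np.float64(-0.016), 0.005], [-0.0284, 0.0022, 0.0025, 0, 0, np.float64(-0.016), 0.005], [-0.0285, 0.0018, 0.0025, 0, 0, np.float64(-0.016), 0.005]]
```

>>> play_rows(steps=[[[-0.028,0.006,0.002,0,0,-0.016,0.005],[-0.028,0.006,0.003,0,0,-0.016,0.005],[-0.028,0.005,0.002,0,0,-0.016,0.005],[-0.028,0.005,0.003,0,0,-0.016,0.005],[-0.028,0.004,0.002,0,0,-0.016,0.005],[-0.028,0.004,0.003,0,0,-0.016,0.005],[-0.028,0.004,0.002,0,0,-0.016,0.005],[-0.028,0.003,0.003,0,0,-0.016,0.005],[-0.028,0.003,0.002,0,0,-0.016,0.005],[-0.028,0.002,0.003,0,0,-0.016,0.005],[-0.03,0.002,0.002,0,0,-0.016,0.005]]])

```text
time_s: 6.4
tool_pos: [0.5424, -0.1718, 0.2242]
tool_rot: [-179.9, -0.0, 85.8]
force: [0.1, -0.1, -0.5]
grip_width: 0.0157
grasp_force: 45.0
```

>>> play_rows(steps=[[[0,0,0.01,0,0,0,0.005],[0,0,0.01,0,0,0,0.005],[0,0,0,0,0,0,0.005],[0,0,0,0,0,0,0.005]]])

```text
time_s: 6.8
tool_pos: [0.543, -0.1697, 0.2047]
tool_rot: [-180.0, -0.0, 85.9]
force: [-0.5, -0.2, -1.1]
grip_width: 0.0158
grasp_force: 45.0
```

```bash
python3 - <<'E'
from h import *
np.set_printoptions(precision=4,suppress=True)
o=get_obs();p=np.array(o["tool_pos"]);ya=np.radians(o["tool_rot"][2]-90)
print(o["time_s"],p,np.round(o["tool_rot"],2),o["grip_width"],o["grasp_force"],np.round(o["force"],1))
uy=np.array([-np.sin(ya),np.cos(ya),0]);tip=p+[0,0,-.092]-.014*uy;print("tip pred",tip)
out=[]
for c,(x0,y0) in(("scene",(350,190)),("top",(350,150))):
    im=load(c);a=cv2.resize(im[y0:y0+140,x0:x0+100],None,fx=4,fy=4,interpolation=cv2.INTER_CUBIC)
    for P,col in((tip,(0,255,0)),(np.array([.5445,-.1845,.095]),(0,0,255)),(p+[0,0,.016],(255,255,0))):
        q=((proj(c,P)[0]-[x0,y0]+.5)*4).astype(int);print(c,proj(c,P)[0]);cv2.drawMarker(a,tuple(q.tolist()),col,0,10,1)
    out.append(a)
cv2.imwrite("pics/f.png",np.hstack(out))
E
```

```text
6.8 [ 0.543  -0.1697  0.2047] [-179.95   -0.04   85.89] 0.01584655456135606 44.99887586804107 [-0.5 -0.2 -1.1]
tip pred [ 0.542  -0.1837  0.1127]
scene [393.9018 261.7634]
scene [394.2385 271.0933]
scene [393.1923 194.413 ]
top [398.328  195.1311]
top [396.5648 195.9025]
top [405.259 181.596]
```

View pics/f.png

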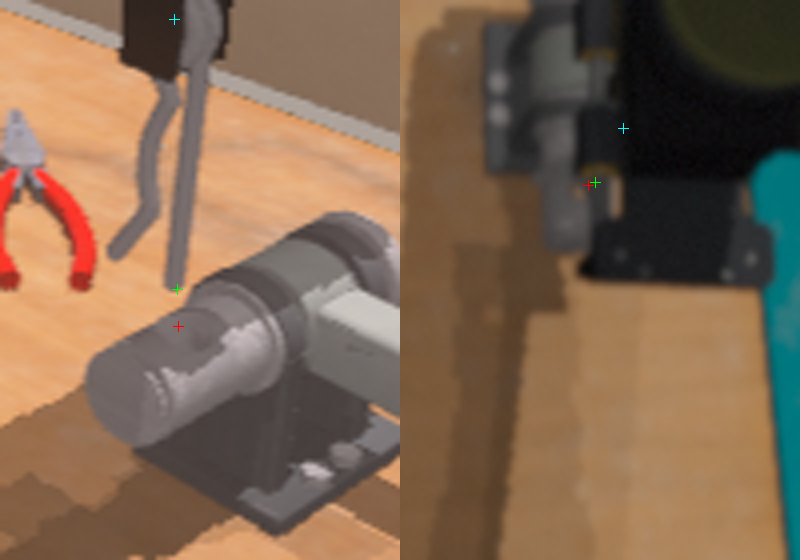

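The predicted tip (green) matches the real leg end at scene crop (176,290), and the hole mouth lies about 3 mm further along +x. I'll shift and enter the hole.

>>> play_rows(steps=[[[-0.001,0.0035,0,0,0,0,0.005],[0,0,0.005,0,0,0,0.005],[0,0,0.005,0,0,0,0.005],[0,0,0.005,0,0,0,0.005],[0,0,0.005,0,0,0,0.005],[0,0,0.005,0,0,0,0.005],[0,0,0.005,0,0,0,0.005],[0,0,0,0,0,0,0.005],[0,0,0,0,0,0,0.005]]])

```text
time_s: 7.8
tool_pos: [0.5464, -0.1726, 0.175]
tool_rot: [-180.0, 0.0, 85.8]
force: [0.4, -0.5, -0.2]
grip_width: 0.0154
grasp_force: 45.0
```

>>> play_rows(steps=[[[0,0,0.006,0,0,0,0.005],[0,0,0.006,0,0,0,0.005],[0,0,0.006,0,0,0,0.005],[0,0,0.006,0,0,0,0.005],[0,0,0,0,0,0,0.005]]], force=60)

```text
time_s: 8.3
tool_pos: [0.5458, -0.1714, 0.1497]
tool_rot: [-179.9, -0.1, 85.8]
force: [-0.6, 2.5, -0.4]
grip_width: 0.0155
grasp_force: 60.0
```

>>> play_rows(steps=[[[0,0,0.005,0,0,0,0.005],[0,0,0.005,0,0,0,0.005],[0,0,0.005,0,0,0,0.005],[0,0,0.005,0,0,0,0.005],[0,0,0,0,0,0,0.005],[0,0,0,0,0,0,0.005]]])

```text
time_s: 8.9
tool_pos: [0.5456, -0.1725, 0.13]
tool_rot: [-179.9, -0.0, 85.8]
force: [-0.4, 3.0, -3.6]
grip_width: 0.0157
grasp_force: 60.0
```

>>> play_rows(steps=[[[0,0,0.004,0,0,0,0.005],[0,0,0.004,0,0,0,0.005],[0,0,0.004,0,0,0,0.005],[0,0,0.001,0,0,0,0.005],[0,0,0,0,0,0,0.005],[0,0,0,0,0,0,0.005]]])

```text
time_s: 9.5
tool_pos: [0.5467, -0.1724, 0.118]
tool_rot: [180.0, -0.0, 85.8]
force: [0.6, 3.7, -0.7]
grip_width: 0.0158
grasp_force: 60.0
```

```bash
python3 - <<'E'
from h import *
o=get_obs();print(o["time_s"],np.round(o["tool_pos"],4),np.round(o["force"],1),np.round(o["wrist_torque"],2))
im=load("scene");x0,y0=340,180
cv2.imwrite("pics/g.png",cv2.resize(im[y0:y0+140,x0:x0+160],None,fx=4,fy=4,interpolation=cv2.INTER_CUBIC))
E
```

```text
9.5 [ 0.5467 -0.1724  0.118 ] [ 0.6  3.7 -0.7] [ 1.11 -0.41 -0.02]
```

View pics/g.png

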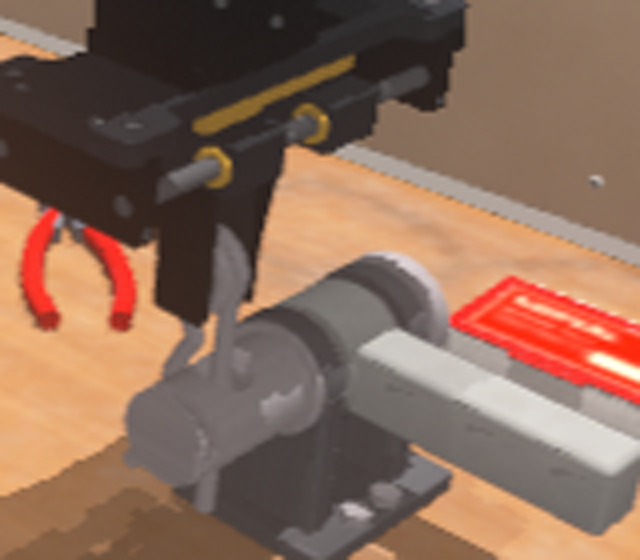

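The straight leg goes through the hole and comes out below the pin (crop (207,495)), with the wavy leg on the far side. I'll push 2 mm more, release and retreat.

>>> play_rows(steps=[[[0,0,0.002,0,0,0,0.005],[0,0,0,0,0,0,0.005],[0,0,0,0,0,0,0.025],[0,0,0,0,0,0,0.04],[0,0,0,0,0,0,0.04],[0,0,0,0,0,0,0.04]]])

```text
time_s: 10.15
tool_pos: [0.5463, -0.1737, 0.1161]
tool_rot: [180.0, 0.1, 85.7]
force: [-0.1, 0.3, -0.2]
grip_width: 0.0369
grasp_force: 0.0
```

>>> play_rows(steps=[[[0,0,-0.01,0,0,0,0.04],[0,0,-0.02,0,0,0,0.04],[0,0,-0.03,0,0,0,0.04],[0,0,-0.04,0,0,0,0.04],[0.04,0,-0.04,0,0,0,0.04],[0.05,0,-0.03,0,0,0,0.04],[0.05,0,0,0,0,0,0.04],[0.05,0,0,0,0,0,0.04],[0.05,0,0,0,0,0,0.04],[0,0,0,0,0,0,0.04]]])

```text
time_s: 11.15
tool_pos: [0.5625, 0.0651, 0.2788]
tool_rot: [179.9, -0.3, 86.5]
force: [-0.2, -0.1, 0.2]
grip_width: 0.0402
grasp_force: 0.0
```

```bash
python3 - <<'E'
from h import *
o=get_obs();print(o["time_s"],np.round(o["tool_pos"],4),np.round(o["force"],1))
out=[]
for c,(x0,y0) in(("scene",(350,190)),("top",(350,140))):
    im=load(c);out.append(cv2.resize(im[y0:y0+140,x0:x0+100],None,fx=4,fy=4,interpolation=cv2.INTER_CUBIC))
cv2.imwrite("pics/i.png",np.hstack(out))
C=np.array([.5462,-.171,.1325]);print(proj("scene",C),proj("top",C))
for c in("scene","top"):
    for s in silhouettes(c,"r_clip_coil")[:3]:print(c,s["p"],s["extent"])
E
```

```text
11.15 [0.5625 0.0651 0.2788] [-0.2 -0.1  0.2]
[[389.80335643 246.59716784]] [[394.54794356 191.1518518 ]]
scene 0.78 [208.3, 200.2, 223.9, 261.6]
scene 0.58 [372.2, 233.2, 399.8, 308.0]
top 0.57 [382.4, 190.1, 401.3, 201.0]
top 0.53 [231.6, 233.4, 246.1, 248.0]
```

View pics/i.png

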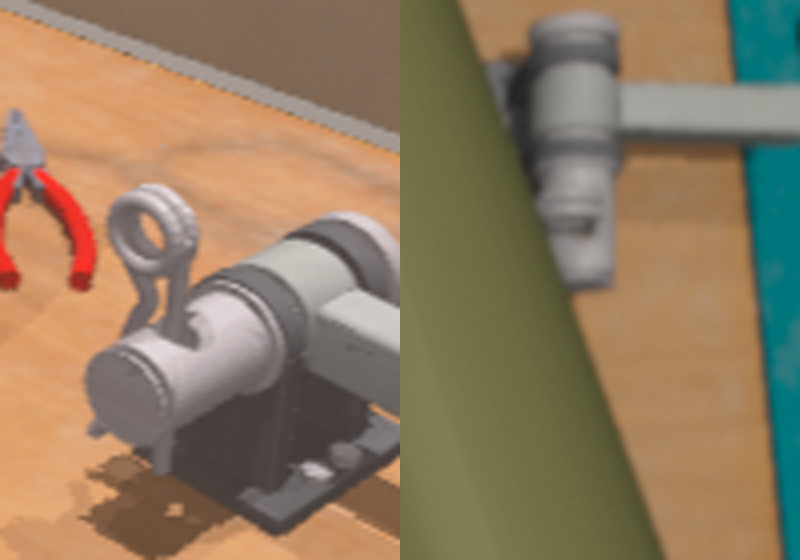

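```bash
python3 - <<'E'
from h import *
load("scene");load("top")
c,e=tri({"scene":(388,247),"top":(393,191.2)});print("coil",c,e)
t=onz("scene",(390.7,308),.025);print("tip~",t,"expected px",proj("scene",[.5452,-.185,.0245]))
E
```

```text
coil [ 0.54645915 -0.16802203  0.13053008] {'scene': [0.2, -0.1], 'top': [-0.1, 0.1]}
tip~ [ 0.544403   -0.18558744  0.025     ] expected px [[390.66276854 307.87910497]]
```

The coil sits about 56 mm above the pin axis, the tip about 50 mm below it, and the clip is upright within a few degrees. Handing in.

```bash
python3 -c "
from cell import *
print(sign_off())"
```

```text
the job is handed in; nothing more can be done
None
```

The R-clip is in place through the pin's cross-hole, upright and released, with the plain hairpin left standing in the rack; I handed the job in at about 11 s and got no verdict back.

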